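# Put away the coffee corner's mixed handful

### The arm

A 6-joint arm with a two-finger parallel gripper is mounted at the origin on the work surface. World frame = base frame: x ahead of the robot, y to its left, z up, the work surface at z = 0. Lengths are in mm, angles in rad, forces in N, time in s.
With the tool pointing down it reaches from about 325 to 775 mm from the base axis. Payload 9.3 kg.
Tool frame: the origin (TCP) lies between the finger pads; the fingertips stand 19 mm ahead of it and the grasp point (between the pads) is the TCP; z points along the fingers, y is the direction in which the jaws open and shut (so a half turn about z gives the same grasp; the last joint's range is limited). The gripper opens to 85 mm and grips with 20 to 120 N. Pads are 22 mm wide; open, the fingers measure 114 mm over their backs; the gripper's body (76 mm by 85 mm) begins 54 mm behind the grasp point. The pads swing forward as they close: fully open they stand 13 mm farther back than shut.
Start: joints at [1.097, 0.259, 0.021, 1.334, 0, 1.418], TCP at [173.43, 521.937, 250.279] pointing down, gripper open.
Joint ranges: [-3.04, 3.04], [-0.91, 1.82], [-1.04, 1.36], [-1.92, 1.95], [-1.52, 1.45], [-3.14, 3.14]. Speed limits (rad/s): [2.22, 2.22, 2.79, 3.14, 3.14, 3.14].

### API

Orientations are given as a unit quaternion [w, x, y, z].
In Python, from cell import manip gives the robot as it stands.
- The arm moves only by the tool arm_command, never from a script. Its argument "series" is one flat list of numbers, 6 for each row, row after row: the shift along the tool's x, y, z in mm, then the turn, a rotation vector about the tool's x, y, z in rad. A call has 1 to 8 rows; each row shifts and turns the commanded pose from where the row before left it, along the tool's axes as they then stand; what a row does not reach is not made up. A row lasts 1/10 s, in which the tool goes at most 50 mm and 8.59 degrees, less where a joint would pass 70% of its speed; a pose out of reach is approached as far as the arm can. A call is refused whole if a number of a shift passes 50 or a number of a turn 0.15, either way. A call with a gripper value outside its range is refused whole. "claw" is the finger opening in mm, from 0 to 85.4, set as the call begins (left out, the last holds). The fingers move at their own pace and stop on an object; the grip force is fixed at half the most. Time passes only in rows, so rows that do not move let the fingers close. It gives the time, the measured TCP pose, the force and the opening at its end, in the units of the state.
- manip.sense(): the state, without advancing time (a new reading comes with each control period).
- manip.camera(name): name is "side" or "top" or "wrist"; returns the picture (420x560x3 uint8, red, green, blue); there is no depth.
- manip.calibration(name): a dict with "vertical_fov" (degrees; the focal length in pixels is half the picture's height over the tangent of half this angle, whatever the lens; pixels are square), "cx", "cy" (the principal point, pixels), "k1" (the pictures are not rectified: a ray, as slopes to the right and down, at radius r is drawn at 1 + k1 r^2 times it, then the intrinsics apply), "camera_from_world" (4x4, takes a point from world to camera coordinates). Camera axes: x right, y down, z forward; pixel columns grow to the right and rows downward; lengths in mm; the calibration is good to about 2 mm. A picture is of the moment at which its call begins: read the wrist's pose just before it. calibration takes no time and is no camera call; for the wrist camera it gives the pose at the moment of the call.
- manip.sign_off(): hands the job in, once; it reports no verdict.
The state is a dict: "clock": time; "joints": joint angles; "joint_velocities": joint speeds; "tau": joint torques, N m; "position": TCP position; "orientation": TCP orientation; "wrist_force": force on the tool from outside, world axes, zero at the start; "ft_torque": the same for the moment, N m; "finger_gap": finger opening in mm.
Only numpy, scipy, OpenCV 4.12 (cv2) and the standard library are available. Lean on these libraries where they do the work, as an engineer would, in place of code of your own. Each camera call takes 0.05 s, during which the arm holds its last target. There are 200 camera calls.

### The job

Put away the five things lying about on the pantry's coffee counter: one coffee pod in each bay of the two-bay tray, both spice jars side by side on the round tray, and the tea tin in the small rectangular tray. Everything must stand upright and flat on the floor of its tray; set the things down rather than dropping them, and leave the mug and the sugar canister alone.

Things in the scene. Friction and masses are not known exactly. Their poses are not given: they have to be found in the camera images.
- pod_a: coffee pod, one of two alike and interchangeable: short black plastic cup with a silver foil top, straight round sides 48 mm in diameter, narrowing to 38 mm over the lowest 12 mm, 45 mm tall, about 40 g. Starts upright on the counter. Origin: centre of its underside, z up.
- pod_b: coffee pod, the other of two alike and interchangeable: short black plastic cup with a silver foil top, straight round sides 48 mm in diameter, narrowing to 38 mm over the lowest 12 mm, 45 mm tall, about 40 g. Starts upright on the counter. Origin: centre of its underside, z up.
- jar_a: spice jar, one of two alike and interchangeable: cylinder filled with red-brown spice (solid), with a narrow glass neck band and a black screw lid, 44 mm in diameter (lid 45 mm), 75 mm tall, about 150 g. Starts upright on the counter. Origin: centre of its underside, z up.
- jar_b: spice jar, the other of two alike and interchangeable: cylinder filled with red-brown spice (solid), with a narrow glass neck band and a black screw lid, 44 mm in diameter (lid 45 mm), 75 mm tall, about 150 g. Starts upright on the counter. Origin: centre of its underside, z up.
- tea_tin: tea tin: closed rectangular steel tin with a paper band, 75 mm long (its x) by 50 mm wide (its y) by 60 mm tall, about 200 g. Starts standing on its base. Origin: centre of its underside, z up. Grip it across the 50 mm width.
- pod_tray: white oblong pod tray with two square bays side by side, fixed to the counter: outside 78 mm (its x) by 150 mm (its y), walls only 14 mm high and 5 mm thick, floor 5 mm thick. One divider across the middle makes two bays 68 by 67.5 mm, with centres at y = +36 and -36 mm in the tray's frame. Origin: centre of its underside, z up. Turned by up to 0.35 rad.
- round_tray: white round tray for the spice jars, fixed to the counter: outside diameter 172 mm, inside diameter 160 mm, rim 14 mm high, floor 5 mm thick, undivided. Origin: centre of its underside, z up. It does not turn.
- tin_tray: white small rectangular tray with a single bay for the tea tin, fixed to the counter: outside 108 mm (its x) by 83 mm (its y), walls 20 mm high and 6 mm thick, inside 96 by 71 mm, floor 5 mm thick. Origin: centre of its underside, z up. Turned by up to 0.35 rad.
- mug: bystander: black mug, 80 mm across, 90 mm tall, with a handle, standing far out to the left. Leave alone. Origin: centre of its underside.
- canister: bystander: white sugar canister with a wooden lid, 102 mm across, 120 mm tall, standing far out to the right. Leave alone. Origin: centre of its underside.
There are look-alikes about, which are no part of the job. Leave any purple or red look-alike of the pod_tray alone.

How it is judged:
By the outcome, as a careful person would: the job done as asked, in the order asked, and still so for the second after the job is handed in, with the robot touching nothing.
It also fails if it takes over 112 s, if anything falls off the work surface, if the arm or the gripper's body presses on something with over 40 N, if the wrist force passes 120 N, or if a joint passes its speed limit or range.

## Working session

There is one attempt and no reset: what is moved stays moved. The work goes in short steps, Python scripts to look and compute and a tool call to move; the robot and the scene stay as the last step left them, time stands still between calls to the robot, and variables do not carry over. Pictures are saved under pics/ and viewed, about 12 in all and at most 16, crops included, and the job is handed in when it is done.

Besides the shell and the picture viewer there is one more tool, called after ">>>" by a JSON object that holds its "op" and its "data", one argument or row to a line. arm_command: Moves the arm, as the interface text tells. Its arguments: {"type":"object","properties":{"series":{"type":"array","items":{"type":"number"}},"claw":{"type":"number"}},"required":["series"]}

```bash
ls; mkdir -p pics; cat > h.py <<'E'
import numpy as np, cv2
from cell import manip
from scipy.spatial.transform import Rotation as R
def snap(cam,name):
    c=manip.calibration(cam); im=manip.camera(cam)
    cv2.imwrite(f'pics/{name}.png',cv2.cvtColor(im,cv2.COLOR_RGB2BGR)); np.save(f'pics/{name}.npy',c,allow_pickle=True); return im
def cal(name): return np.load(f'pics/{name}.npy',allow_pickle=True).item()
def K(c):
    f=210/np.tan(np.radians(c['vertical_fov'])/2); return np.array([[f,0,c['cx']],[0,f,c['cy']],[0,0,1.]]),np.array([c['k1'],0,0,0,0.])
def world(name,uv,z):
    c=cal(name);k,d=K(c);T=np.array(c['camera_from_world'])
    n=cv2.undistortPoints(np.array(uv,float).reshape(-1,1,2),k,d).reshape(-1,2)
    r=np.c_[n,np.ones(len(n))]@T[:3,:3]; o=-T[:3,:3].T@T[:3,3]
    return o+r*((z-o[2])/r[:,2])[:,None]
def pix(name,P):
    c=cal(name);k,d=K(c);T=np.array(c['camera_from_world'])
    return cv2.projectPoints(np.array(P,float).reshape(-1,3),cv2.Rodrigues(T[:3,:3])[0],T[:3,3],k,d)[0].reshape(-1,2)
E
python3 - <<'E'
from h import *
for n in('top','side'):
    im=snap(n,n+'0'); c=manip.calibration(n); print(n,c)
print(manip.sense())
E
```

```text
pics
top {'vertical_fov': 55.09247166593096, 'cx': 278.13764063083215, 'cy': 208.0214048280025, 'k1': 0.0371218751238772, 'camera_from_world': array([[-1.91822774e-02, -9.99302234e-01, -3.20481769e-02,
         3.20271089e+01],
       [-9.95225441e-01,  2.21525101e-02, -9.50557143e-02,
         5.59964070e+02],
       [ 9.56993352e-02,  3.00717759e-02, -9.94955942e-01,
         1.06019085e+03],
       [ 0.00000000e+00,  0.00000000e+00,  0.00000000e+00,
         1.00000000e+00]])}
side {'vertical_fov': 56.851350400580834, 'cx': 288.80907014618924, 'cy': 215.04236629910625, 'k1': -0.03471592665325372, 'camera_from_world': array([[ 9.82892521e-01, -1.83915767e-01,  9.86319944e-03,
        -5.38845804e+02],
       [-1.35873522e-01, -7.60213349e-01, -6.35306265e-01,
         9.10837972e+01],
       [ 1.24340975e-01,  6.23097628e-01, -7.72197298e-01,
         1.14191160e+03],
       [ 0.00000000e+00,  0.00000000e+00,  0.00000000e+00,
         1.00000000e+00]])}
{'clock': 0.1, 'joints': array([1.09738801e+00, 2.59128703e-01, 2.08388603e-02, 1.33370533e+00,
       2.87449226e-05, 1.41821011e+00]), 'joint_velocities': array([-4.50659003e-04, -1.46547283e-03,  1.88769745e-03, -5.69295097e-04,
       -2.75826375e-05,  7.56664004e-04]), 'tau': array([ 5.41879563e-03, -5.56692481e+01,  3.45072377e+01,  1.16518844e-02,
       -1.79801154e-04,  4.74709296e-06]), 'position': array([173.32434471, 521.73347237, 249.73099462]), 'orientation': array([-1.98242656e-04,  1.59723974e-01,  9.87161533e-01, -5.65871935e-04]), 'wrist_force': array([-0.77988646, -0.34831286,  0.12182386]), 'ft_torque': array([0.04036384, 0.00940048, 0.01304595]), 'finger_gap': 84.9732814994871}
```

View pics/top0.png

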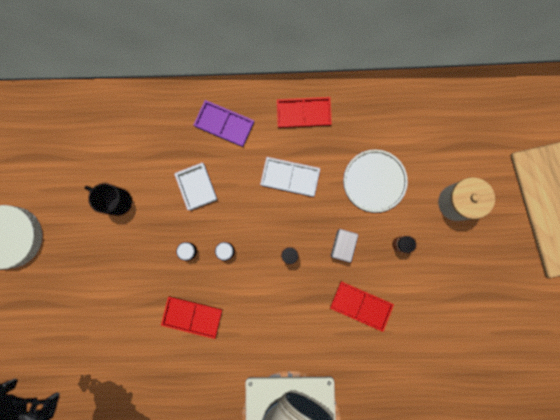

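View pics/side0.png

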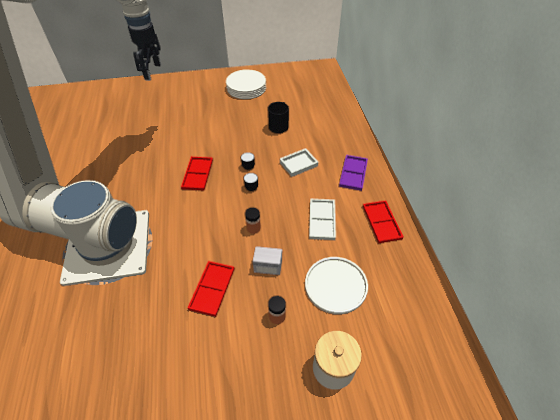

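The top view shows pods at about (187,252) and (225,252), jars at (290,256) and (405,244), and the tin at (345,246). The white pod tray is at (290,177), the tin tray at (196,186) and the round tray at (376,181). The side view agrees. Next I'll enlarge a crop.

```bash
python3 - <<'E'
import cv2
im=cv2.imread('pics/top0.png')[145:275,165:425]
cv2.imwrite('pics/c1.png',cv2.resize(im,None,fx=3,fy=3,interpolation=cv2.INTER_CUBIC))
im=cv2.imread('pics/side0.png')[145:325,225:385]
cv2.imwrite('pics/c2.png',cv2.resize(im,None,fx=3.3,fy=3.3,interpolation=cv2.INTER_CUBIC))
E
```

```text
(no output)
```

View pics/c1.png

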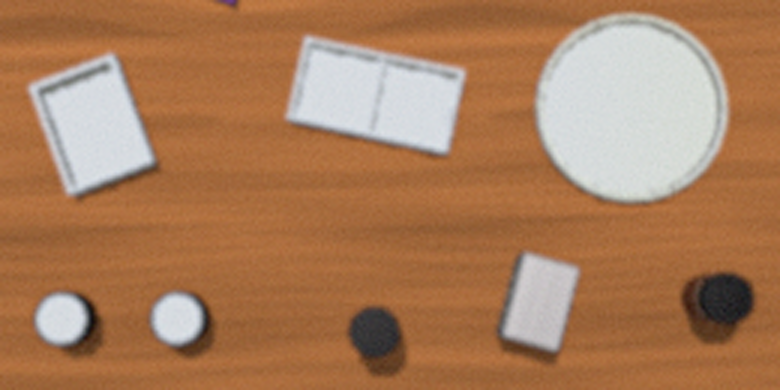

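```bash
python3 - <<'E'
from h import *
def w(p,z): 
    p=(np.array(p,float)+.5)/3-.5+[165,145]; return world('top0',p,z)[:,:2]
np.set_printoptions(precision=1,suppress=True)
print('pods',w([(64,319),(178,319)],45).tolist())
print('jars',w([(375,331),(725,298)],75).tolist())
def rect(p,z,n):
    q=w(p,z); r=cv2.minAreaRect(q.astype(np.float32)); print(n,q.mean(0),q.tolist(),r, [np.degrees(np.arctan2(*(q[(i+1)%4]-q[i])[::-1])) for i in range(4)])
rect([(524,254),(579,268),(557,350),(502,338)],60,'tin')
rect([(29,88),(114,54),(156,163),(72,196)],20,'tintray')
rect([(306,36),(466,69),(448,154),(286,121)],14,'podtray')
print('round',w([(632,107)],14))
E
```

```text
pods [[450.14132530736697, 265.626006002227], [448.1010221527252, 164.9206455248531]]
jars [[434.96683979134485, -8.117376076884362], [457.50290580992856, -302.9156489501634]]
tin [ 456.6 -150.7] [[498.36918733103994, -138.08935788837098], [485.39777903135575, -184.7159391683505], [415.78097400576746, -163.3057037675457], [426.7527328143632, -116.83616410299418]] ((456.07525634765625, -150.7760467529297), (48.39015579223633, 75.53340148925781), 73.47100830078125) [np.float64(-105.54644558595567), np.float64(162.9050303026857), np.float64(76.71538558150391), np.float64(-16.528999056989804)]
tintray [626.1 246.3] [[661.7578629490246, 305.0354429828822], [691.5763881895839, 226.5991736370442], [589.731258973788, 188.37039967604096], [561.2127220064575, 265.2467933450591]] ((625.8258056640625, 246.48928833007812), (108.78263854980469, 83.91300201416016), 20.8149356842041) [np.float64(-69.18507558359967), np.float64(-159.42578158680465), np.float64(110.35314712447108), np.float64(21.59015278503267)]
podtray [648.8 -13.7] [[705.2694663341123, 49.83950692522119], [670.6246236258924, -96.42243452299806], [592.5905210441888, -77.84873935613736], [626.5256611785271, 69.52816208892449]] ((648.5751953125, -13.447151184082031), (151.31790161132812, 81.16167449951172), 76.67404174804688) [np.float64(-103.32596176216596), np.float64(166.61156931665477), np.float64(77.03303807036336), np.float64(-14.038095124181348)]
round [[ 631.6 -245.5]]
```

View pics/c2.png

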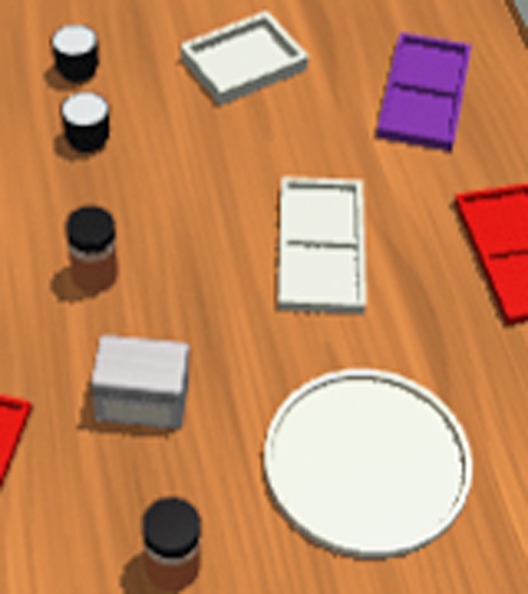

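I now have fair estimates of every pose. The pod tray is yawed about -13.4°, so I'll turn the jaws to lie along its x, go above the first pod and look with the wrist camera.

>>> {"op": "arm_command", "data": {
  "series": [0,0,0,0,0,0.148,0,0,0,0,0,0.148,0,0,0,0,0,0.148,0,0,0,0,0,0.148,0,0,0,0,0,0.148,0,0,0,0,0,0.148,0,0,0,0,0,0.148,0,0,0,0,0,0.148]
}}

```text
clock: 0.9
position: [173.4, 521.8, 249.9]
orientation: [0.0, 0.686, 0.728, -0.0]
wrist_force: [0.4, -0.9, 0.4]
finger_gap: 85.4
```

>>> {"op": "arm_command", "data": {
  "series": [0,0,0,0,0,0.148,0,0,0,0,0,0.148]
}}

```text
clock: 1.1
position: [173.4, 521.8, 249.9]
orientation: [0.0, 0.785, 0.619, -0.0]
wrist_force: [0.1, 0.6, -0.2]
finger_gap: 85.5
```

>>> {"op": "arm_command", "data": {
  "series": [-23.2,41.1,12.5,0,0,0,-23.2,41.1,12.5,0,0,0,-23.2,41.1,12.5,0,0,0,-23.2,41.1,12.5,0,0,0,-23.2,41.1,12.5,0,0,0,-23.2,41.1,12.5,0,0,0,-23.2,41.1,12.5,0,0,0,-23.2,41.1,12.5,0,0,0]
}}

```text
clock: 1.9
position: [452.3, 264.6, 149.7]
orientation: [-0.0, 0.784, 0.621, -0.0]
wrist_force: [0.9, 0.9, -0.2]
finger_gap: 85.4
```

```bash
cat >> h.py <<'E'
def to(x,y,z,jaw=None):
    "tool-frame delta from measured pose to target; jaw direction in deg"
    s=manip.sense(); r=R.from_quat(np.roll(s['orientation'],-1)); p=s['position']
    M=r.as_matrix(); j=np.degrees(np.arctan2(M[1,1],M[0,1])); 
    out=[('t',round(s['clock'],2)),('pos',p.round(1)),('jaw',round(j,2)),('tilt',np.round(M[:2,2],4))]
    if jaw is not None:
        dj=(jaw-j+90)%180-90; out.append(('turn_z',round(-np.radians(dj),3))); r=R.from_euler('z',dj,degrees=True)*r
    d=r.inv().apply(np.array([x,y,z])-p); print(*out,'delta(after turn)',d.round(1),'n',round(np.linalg.norm(d)/50,1))
E
python3 - <<'E'
from h import *
to(450,265.6,150,-13.4); print(manip.sense()['joints'].round(2),manip.sense()['wrist_force'])
snap('wrist','w1')
for P in [(450.1,265.6,45),(448.1,164.9,45)]: print(pix('w1',P))
E
```

```text
('t', 1.9) ('pos', array([452.3, 264.6, 149.7])) ('jaw', np.float64(-13.18)) ('tilt', array([-0.0002, -0.    ])) ('turn_z', np.float64(0.004)) delta(after turn) [ 0.4 -2.5 -0.3] n 0.1
[ 0.37  0.27 -0.23  1.07  0.    2.17] [ 0.89053667  0.91044404 -0.17155011]
[[272.60016623 219.12514591]]
[[296.13896279 321.2164115 ]]
```

View pics/w1.png

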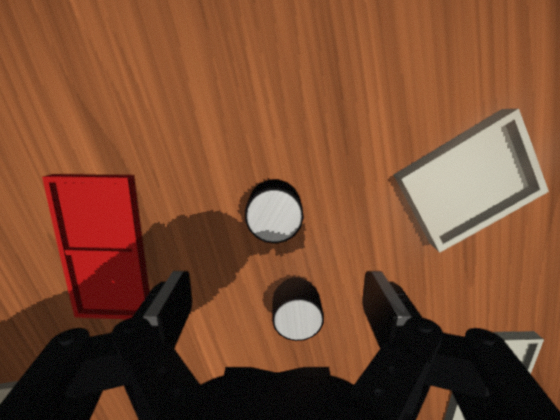

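The wrist picture shows pod A's foil at (274,215), predicted (272.6,219), and pod B's at (298,320). The tin tray's rim corners are at about (396,178), (518,110), (547,190) and (440,250). I'll convert these to world positions.

```bash
python3 - <<'E'
from h import *
np.set_printoptions(precision=1,suppress=True)
q=world('w1',[(274,215),(298,320)],45); print(q)
t=world('w1',[(396,178),(518,110),(547,190),(440,250)],20)[:,:2]; print(t,t.mean(0),cv2.minAreaRect(t.astype(np.float32)))
s=manip.sense()['position']; print(pix('w1',s),pix('w1',[s[0],s[1],0]))
to(450,268,33,-13.4)
E
```

```text
[[452.  268.7  45. ]
 [450.  165.8  45. ]]
[[559.2 269.3]
 [664.5 303.3]
 [692.  228.1]
 [592.6 191.7]] [627.1 248.1] ((625.5972900390625, 248.68563842773438), (110.61344909667969, 84.35538482666016), 20.076725006103516)
[[285.2 296.7]] [[281.  206.6]]
('t', 1.95) ('pos', array([456.5, 260.6, 147.5])) ('jaw', np.float64(-13.39)) ('tilt', array([ 0., -0.])) ('turn_z', np.float64(0.0)) delta(after turn) [  6.   -8.1 114.5] n 2.3
```

>>> {"op": "arm_command", "data": {
  "series": [0,0,0,0,0,0,0,0,0,0,0,0],
  "claw": 80
}}

```text
clock: 2.15
position: [451.1, 266.0, 150.0]
orientation: [-0.0, 0.784, 0.621, -0.0]
wrist_force: [-0.2, -0.2, 0.1]
finger_gap: 80.0
```

```bash
python3 - <<'E'
from h import *
np.set_printoptions(precision=1,suppress=True)
to(451,267.5,33,-13.4)
snap('wrist','w2')
im=cv2.imread('pics/w2.png')
g=cv2.cvtColor(im,cv2.COLOR_BGR2HSV); m=((g[...,1]<50)&(g[...,2]>100)).astype(np.uint8); m=cv2.morphologyEx(m,cv2.MORPH_OPEN,np.ones((3,3)))
n,l,st,c=cv2.connectedComponentsWithStats(m)
for i in range(1,n):
    if st[i,4]>500:
        print(st[i],c[i],world('w2',[c[i]],45)[0])
E
```

```text
('t', 2.15) ('pos', array([451.1, 266. , 150. ])) ('jaw', np.float64(-13.23)) ('tilt', array([-0., -0.])) ('turn_z', np.float64(0.003)) delta(after turn) [  1.5  -0.3 117. ] n 2.3
[ 403  111  146  140 9687] [473.6 181.7] [609.2 261.2  45. ]
[ 249  191   54   50 2109] [275.6 215.8] [451.7 269.1  45. ]
[ 276  301   48   39 1486] [299.6 320.2] [449.9 166.4  45. ]
[498 339  46  39 767] [521.  350.9] [654.1  77.4  45. ]
```

>>> {"op": "arm_command", "data": {
  "series": [1.5,0,40,0,0,0,0,0,40,0,0,0,0,0,25,0,0,0,0,0,12,0,0,0,0,0,0,0,0,0,0,0,0,0,0,0]
}}

```text
clock: 2.8
position: [451.9, 268.5, 34.4]
orientation: [0.0, 0.783, 0.622, 0.001]
wrist_force: [0.3, -0.4, -0.5]
finger_gap: 79.7
```

>>> {"op": "arm_command", "data": {
  "series": [0,0,0,0,0,0,0,0,0,0,0,0,0,0,0,0,0,0,0,0,0,0,0,0,0,0,0,0,0,0],
  "claw": 35
}}

```text
clock: 3.3
position: [452.2, 268.0, 34.8]
orientation: [0.0, 0.784, 0.621, 0.001]
wrist_force: [-2.4, -0.7, 10.0]
finger_gap: 46.4
```

```bash
python3 - <<'E'
from h import *
to(451,267.5,33); to(657,21.5,110)
E
```

```text
('t', 3.3) ('pos', array([452.2, 268. ,  34.8])) ('jaw', np.float64(-13.18)) ('tilt', array([0.0021, 0.0011])) delta(after turn) [-0.8 -1.1  1.8] n 0.0
('t', 3.3) ('pos', array([452.2, 268. ,  34.8])) ('jaw', np.float64(-13.18)) ('tilt', array([0.0021, 0.0011])) delta(after turn) [-193.2  255.7  -75.1] n 6.6
```

>>> {"op": "arm_command", "data": {
  "series": [0,0,-25,0,0,0,0,0,-35,0,0,0,-10,14,-15,0,0,0,-27,36,0,0,0,0,-27,36,0,0,0,0,-27,36,0,0,0,0,-27,36,0,0,0,0,-27,36,0,0,0,0]
}}

```text
clock: 4.1
position: [608.6, 80.6, 109.0]
orientation: [0.0, 0.784, 0.621, 0.0]
wrist_force: [0.4, 1.9, -1.2]
finger_gap: 46.3
```

>>> {"op": "arm_command", "data": {
  "series": [-24,30,0,0,0,0,-14,20,0,0,0,0,-10,12,0,0,0,0,0,0,0,0,0,0,0,0,0,0,0,0]
}}

```text
clock: 4.6
position: [656.3, 21.9, 108.3]
orientation: [-0.0, 0.784, 0.621, -0.0]
wrist_force: [-0.5, -0.3, -0.9]
finger_gap: 46.3
```

```bash
python3 - <<'E'
from h import *
to(657.5,22,40); print(manip.sense()['finger_gap'],manip.sense()['wrist_force'])
snap('wrist','w3')
E
```

```text
('t', 4.6) ('pos', array([656.3,  21.9, 108.3])) ('jaw', np.float64(-13.18)) ('tilt', array([-0.0006,  0.0003])) delta(after turn) [ 0.4  1.2 68.3] n 1.4
46.331916725006984 [-0.48023637 -0.30421224 -0.8807038 ]
```

View pics/w3.png

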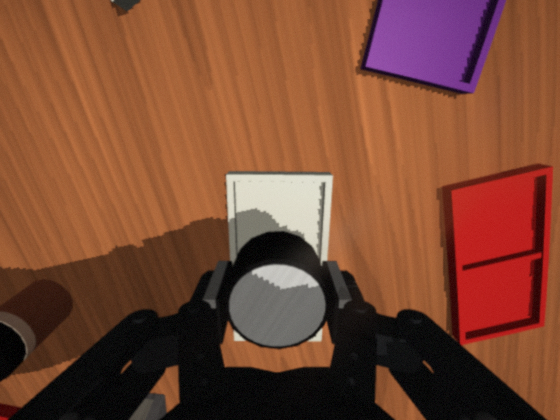

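Pod A is held and sits between the pads. The pod tray's far rim corners are at (227,173) and (333,173), square with the jaws.

```bash
python3 - <<'E'
from h import *
q=world('w3',[(227,173),(333,173)],14)[:,:2]; print(q, np.linalg.norm(q[1]-q[0])); v=(q[1]-q[0])/np.linalg.norm(q[1]-q[0]); print(np.degrees(np.arctan2(v[1],v[0])))
y=np.array([-v[1],v[0]]); print('bay1',q.mean(0)-39*y,'bay2',q.mean(0)-111*y)
to(*(q.mean(0)-39*y),40)
E
```

```text
[[630.97699946  68.64792267]
 [706.19748902  51.0980389 ]] 77.24066591145883
-13.132892652867985
bay1 [659.72603805  21.89299889] bay2 [643.36688816 -48.22389077]
('t', 4.65) ('pos', array([656.1,  22.3, 108.4])) ('jaw', np.float64(-13.14)) ('tilt', array([-0.0005,  0.0003])) delta(after turn) [ 0.4  3.6 68.4] n 1.4
```

>>> {"op": "arm_command", "data": {
  "series": [0,2.5,25,0,0,0,0,0,22,0,0,0,0,0,12,0,0,0,0,0,5,0,0,0,0,0,0,0,0,0,0,0,0,0,0,0]
}}

```text
clock: 5.25
position: [659.7, 21.1, 45.3]
orientation: [0.0, 0.783, 0.621, 0.0]
wrist_force: [-0.4, -0.4, -0.4]
finger_gap: 46.0
```

>>> {"op": "arm_command", "data": {
  "series": [0,0,2,0,0,0,0,0,1,0,0,0,0,0,0,0,0,0,0,0,0,0,0,0]
}}

```text
clock: 5.65
position: [659.4, 20.8, 41.4]
orientation: [0.0, 0.784, 0.621, 0.0]
wrist_force: [0.4, -0.5, -0.7]
finger_gap: 46.4
```

>>> {"op": "arm_command", "data": {
  "series": [0,0,1,0,0,0,0,0,0,0,0,0,0,0,0,0,0,0]
}}

```text
clock: 5.95
position: [659.3, 20.8, 40.2]
orientation: [-0.0, 0.784, 0.621, -0.0]
wrist_force: [-0.2, -1.1, 1.0]
finger_gap: 46.5
```

>>> {"op": "arm_command", "data": {
  "series": [0,0,0.7,0,0,0,0,0,0,0,0,0,0,0,0,0,0,0]
}}

```text
clock: 6.25
position: [659.4, 20.8, 39.9]
orientation: [0.0, 0.784, 0.621, 0.0]
wrist_force: [-0.5, -0.1, 3.2]
finger_gap: 46.2
```

>>> {"op": "arm_command", "data": {
  "series": [0,0,0,0,0,0,0,0,0,0,0,0,0,0,0,0,0,0,0,0,0,0,0,0],
  "claw": 75
}}

```text
clock: 6.65
position: [659.3, 20.9, 39.4]
orientation: [-0.0, 0.784, 0.621, -0.0]
wrist_force: [0.2, 1.1, -0.4]
finger_gap: 74.9
```

>>> {"op": "arm_command", "data": {
  "series": [0,0,-15,0,0,0,0,0,-35,0,0,0,0,0,-30,0,0,0,9.3,-23.5,-10,0,0,0,16,-41,0,0,0,0,16,-41,0,0,0,0,16,-41,0,0,0,0,16,-41,0,0,0,0]
}}

```text
clock: 7.45
position: [491.9, 135.7, 129.6]
orientation: [0.0, 0.784, 0.621, 0.0]
wrist_force: [0.6, 0.6, -0.1]
finger_gap: 74.8
```

>>> {"op": "arm_command", "data": {
  "series": [12,-30,0,0,0,0,8,-20,0,0,0,0,0,0,0,0,0,0,0,0,0,0,0,0,0,0,0,0,0,0]
}}

```text
clock: 7.95
position: [450.2, 165.5, 129.7]
orientation: [0.0, 0.784, 0.621, 0.0]
wrist_force: [0.3, 0.0, -0.1]
finger_gap: 74.6
```

```bash
cat >> h.py <<'E'
def pods(name,z=45):
    snap('wrist',name); im=cv2.imread(f'pics/{name}.png')
    g=cv2.cvtColor(im,cv2.COLOR_BGR2HSV); m=((g[...,1]<50)&(g[...,2]>100)).astype(np.uint8); m=cv2.morphologyEx(m,cv2.MORPH_OPEN,np.ones((3,3)))
    n,l,st,c=cv2.connectedComponentsWithStats(m)
    for i in range(1,n):
        if st[i,4]>500: print(st[i],c[i].round(1),world(name,[c[i]],z)[0].round(1))
E
python3 - <<'E'
from h import *
to(449.5,166,33)
pods('w4')
E
```

```text
('t', 7.95) ('pos', array([450.2, 165.5, 129.7])) ('jaw', np.float64(-13.2)) ('tilt', array([ 0.0006, -0.0001])) delta(after turn) [ 0.3 -0.8 96.7] n 1.9
[  400     0   160   148 13935] [477.1  64.9] [601.6 245.3  45. ]
[ 246  201   58   53 2422] [274.7 227.3] [450.  166.8  45. ]
[ 476  270   84   60 1955] [508.7 291.5] [623.8  67.8  45. ]
[ 525  311   35   71 1183] [543.7 336.5] [657.4  11.5  45. ]
[485 333  42  39 885] [508.7 347.9] [625.9   7.2  45. ]
```

>>> {"op": "arm_command", "data": {
  "series": [0.8,0,35,0,0,0,0,0,35,0,0,0,0,0,17,0,0,0,0,0,8,0,0,0,0,0,0,0,0,0,0,0,0,0,0,0]
}}

```text
clock: 8.6
position: [450.3, 166.5, 35.2]
orientation: [0.0, 0.784, 0.621, 0.0]
wrist_force: [-0.5, 0.5, 0.3]
finger_gap: 75.3
```

>>> {"op": "arm_command", "data": {
  "series": [0,0,0,0,0,0,0,0,0,0,0,0,0,0,0,0,0,0,0,0,0,0,0,0,0,0,0,0,0,0],
  "claw": 35
}}

```text
clock: 9.1
position: [450.1, 166.8, 35.9]
orientation: [0.001, 0.784, 0.621, 0.001]
wrist_force: [-1.7, -0.3, 8.7]
finger_gap: 46.1
```

```bash
python3 - <<'E'
from h import *
to(642.7,-48.5,110)
E
```

```text
('t', 9.1) ('pos', array([450.1, 166.8,  35.9])) ('jaw', np.float64(-13.17)) ('tilt', array([0.0022, 0.0002])) delta(after turn) [-165.6  236.7  -73.8] n 6.0
```

>>> {"op": "arm_command", "data": {
  "series": [0,0,-25,0,0,0,0,0,-35,0,0,0,-9.6,13.7,-14,0,0,0,-24,34,0,0,0,0,-24,34,0,0,0,0,-24,34,0,0,0,0,-24,34,0,0,0,0,-24,34,0,0,0,0]
}}

```text
clock: 9.9
position: [599.9, -2.8, 109.2]
orientation: [0.0, 0.784, 0.621, 0.0]
wrist_force: [0.6, 0.2, -0.5]
finger_gap: 45.9
```

>>> {"op": "arm_command", "data": {
  "series": [-18,26,0,0,0,0,-11,17,0,0,0,0,-7,10,0,0,0,0,0,0,0,0,0,0,0,0,0,0,0,0]
}}

```text
clock: 10.4
position: [641.6, -47.9, 108.6]
orientation: [-0.0, 0.783, 0.621, -0.0]
wrist_force: [-0.7, 0.2, 0.1]
finger_gap: 46.6
```

```bash
python3 - <<'E'
from h import *
to(642.7,-48.5,46); print(manip.sense()['finger_gap'])
E
```

```text
('t', 10.4) ('pos', array([641.6, -47.9, 108.6])) ('jaw', np.float64(-13.16)) ('tilt', array([-0.0005,  0.0003])) delta(after turn) [-0.3  1.2 62.6] n 1.3
46.58376334109633
```

>>> {"op": "arm_command", "data": {
  "series": [0,1,25,0,0,0,0,0,20,0,0,0,0,0,12,0,0,0,0,0,6,0,0,0,0,0,0,0,0,0,0,0,2,0,0,0,0,0,0,0,0,0]
}}

```text
clock: 11.1
position: [643.5, -48.8, 44.3]
orientation: [0.0, 0.784, 0.621, 0.0]
wrist_force: [-0.0, -0.6, -0.2]
finger_gap: 45.8
```

>>> {"op": "arm_command", "data": {
  "series": [0,0,1.5,0,0,0,0,0,0,0,0,0,0,0,0,0,0,0]
}}

```text
clock: 11.4
position: [643.2, -48.8, 42.3]
orientation: [0.0, 0.784, 0.621, 0.0]
wrist_force: [0.6, 0.1, -0.6]
finger_gap: 46.1
```

>>> {"op": "arm_command", "data": {
  "series": [0,0,1.2,0,0,0,0,0,0,0,0,0,0,0,0,0,0,0]
}}

```text
clock: 11.7
position: [643.3, -48.8, 41.0]
orientation: [0.0, 0.784, 0.621, 0.0]
wrist_force: [-0.0, 0.1, 0.4]
finger_gap: 46.2
```

>>> {"op": "arm_command", "data": {
  "series": [0,0,0.7,0,0,0,0,0,0,0,0,0,0,0,0,0,0,0]
}}

```text
clock: 12.0
position: [643.3, -48.9, 40.9]
orientation: [0.0, 0.784, 0.621, 0.0]
wrist_force: [-1.0, 0.3, 6.2]
finger_gap: 46.4
```

>>> {"op": "arm_command", "data": {
  "series": [0,0,0,0,0,0,0,0,0,0,0,0,0,0,0,0,0,0,0,0,0,0,0,0],
  "claw": 75
}}

```text
clock: 12.4
position: [643.1, -48.8, 40.0]
orientation: [-0.0, 0.784, 0.621, -0.0]
wrist_force: [0.3, -0.4, 0.3]
finger_gap: 75.3
```

>>> {"op": "arm_command", "data": {
  "series": [0,0,-15,0,0,0,0,0,-35,0,0,0,0,0,-45,0,0,0,0,-21.7,-25,0,0,0,-2,-42,0,0,0,0,-2,-42,0,0,0,0,-2.4,-42,0,0,0,0,0,-34,0,0,0,0]
}}

```text
clock: 13.2
position: [462.5, -13.2, 160.1]
orientation: [-0.0, 0.784, 0.621, -0.0]
wrist_force: [-0.4, 0.3, 0.3]
finger_gap: 75.2
```

>>> {"op": "arm_command", "data": {
  "series": [0,-20,0,0,0,0,0,-10,0,0,0,0,0,0,0,0,0,0,0,0,0,0,0,0,0,0,0,0,0,0]
}}

```text
clock: 13.7
position: [436.7, -7.1, 160.1]
orientation: [0.0, 0.784, 0.621, 0.0]
wrist_force: [-0.4, -0.3, -0.4]
finger_gap: 75.1
```

```bash
python3 - <<'E'
from h import *
to(436,-6.5,45)
snap('wrist','w5'); print(pix('w5',[[435,-8.1,75],[456.6,-150.7,60]]))
E
```

```text
('t', 13.7) ('pos', array([436.7,  -7.1, 160.1])) ('jaw', np.float64(-13.19)) ('tilt', array([ 0.0002, -0.0001])) delta(after turn) [  0.4  -0.8 115.1] n 2.3
[[273.45478755 230.30117349]
 [331.0951882  356.9782723 ]]
```

View pics/w5.png

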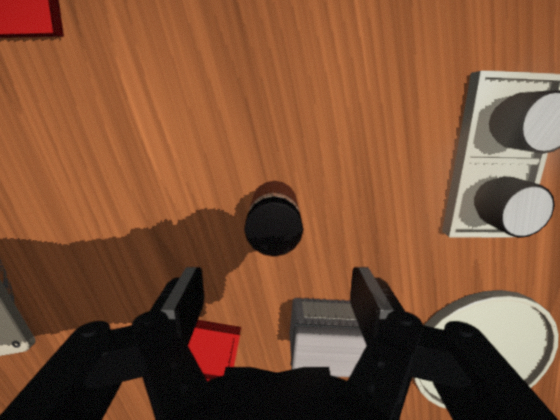

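The jar's lid is at (274,225), about 3.5 mm further in +y than the top view gave. Both pods stand upright, one in each bay. I'll use (436,-5.5) for the jar.

>>> {"op": "arm_command", "data": {
  "series": [1.5,-0.8,40,0,0,0,0,0,40,0,0,0,0,0,25,0,0,0,0,0,12,0,0,0,0,0,4,0,0,0,0,0,0,0,0,0,0,0,0,0,0,0]
}}

```text
clock: 14.45
position: [435.8, -5.3, 39.7]
orientation: [0.0, 0.784, 0.621, 0.0]
wrist_force: [-0.6, 0.6, -0.8]
finger_gap: 74.8
```

>>> {"op": "arm_command", "data": {
  "series": [0,0,0,0,0,0,0,0,0,0,0,0,0,0,0,0,0,0,0,0,0,0,0,0,0,0,0,0,0,0],
  "claw": 30
}}

```text
clock: 14.95
position: [435.4, -5.2, 40.0]
orientation: [0.0, 0.784, 0.621, 0.0]
wrist_force: [-1.2, 0.5, 6.6]
finger_gap: 42.9
```

```bash
python3 - <<'E'
from h import *
to(632,-208.5,145); print(world('w5',[(274,225)],75), world('w5',[(487,291)],14))
E
```

```text
('t', 14.95) ('pos', array([435.4,  -5.2,  40. ])) ('jaw', np.float64(-13.18)) ('tilt', array([ 0.0012, -0.0003])) delta(after turn) [-153.2  237.9 -104.7] n 6.0
[[436.36092976  -4.1061869   75.        ]] [[ 632.30070574 -150.31145087   14.        ]]
```

>>> {"op": "arm_command", "data": {
  "series": [0,0,-25,0,0,0,0,0,-35,0,0,0,0,0,-35,0,0,0,-12,18,-10,0,0,0,-24,37,0,0,0,0,-24,37,0,0,0,0,-24,37,0,0,0,0,-24,37,0,0,0,0]
}}

```text
clock: 15.75
position: [573.1, -149.5, 144.4]
orientation: [0.0, 0.784, 0.621, 0.0]
wrist_force: [0.0, 0.1, -1.0]
finger_gap: 42.8
```

>>> {"op": "arm_command", "data": {
  "series": [-22,34,0,0,0,0,-14,23,0,0,0,0,-9,15,0,0,0,0,0,0,0,0,0,0,0,0,0,0,0,0]
}}

```text
clock: 16.25
position: [631.6, -208.1, 143.7]
orientation: [-0.001, 0.784, 0.621, -0.0]
wrist_force: [-0.4, -0.9, -1.9]
finger_gap: 43.1
```

```bash
python3 - <<'E'
from h import *
to(632,-209,50); snap('wrist','w6')
c=[[632+80*np.cos(a),-244+80*np.sin(a),14] for a in np.linspace(0,6.28,60)]
im=cv2.imread('pics/w6.png')
for p in pix('w6',c): cv2.circle(im,tuple(int(round(v)) for v in p),1,(255,0,255),-1)
cv2.imwrite('pics/w6o.png',im)
E
```

```text
('t', 16.25) ('pos', array([ 631.6, -208.1,  143.7])) ('jaw', np.float64(-13.19)) ('tilt', array([-0.0011,  0.0006])) delta(after turn) [-0.8  0.7 93.7] n 1.9
```

View pics/w6o.png

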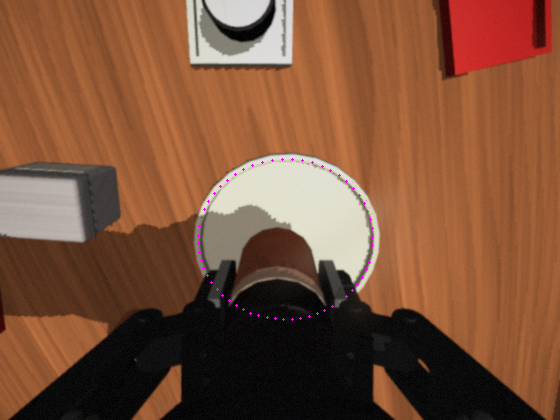

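The drawn circle, centred at (632,-244), follows the rim well, and the jar hangs upright. I'll lower it.

>>> {"op": "arm_command", "data": {
  "series": [0,1,30,0,0,0,0,0,30,0,0,0,0,0,18,0,0,0,0,0,10,0,0,0,0,0,5,0,0,0,0,0,0,0,0,0,0,0,0,0,0,0]
}}

```text
clock: 17.0
position: [633.4, -208.7, 52.4]
orientation: [0.001, 0.784, 0.621, 0.0]
wrist_force: [0.7, 0.6, -2.7]
finger_gap: 43.3
```

>>> {"op": "arm_command", "data": {
  "series": [0,0,2,0,0,0,0,0,0,0,0,0,0,0,0,0,0,0]
}}

```text
clock: 17.3
position: [633.1, -208.6, 49.5]
orientation: [0.0, 0.784, 0.621, 0.0]
wrist_force: [-0.3, 0.0, -1.3]
finger_gap: 43.2
```

>>> {"op": "arm_command", "data": {
  "series": [0,0,2.5,0,0,0,0,0,0,0,0,0,0,0,0,0,0,0]
}}

```text
clock: 17.6
position: [632.9, -208.6, 46.5]
orientation: [-0.0, 0.784, 0.621, -0.0]
wrist_force: [0.3, 0.0, -1.9]
finger_gap: 43.0
```

>>> {"op": "arm_command", "data": {
  "series": [0,0,1,0,0,0,0,0,0,0,0,0,0,0,0,0,0,0]
}}

```text
clock: 17.9
position: [633.0, -208.6, 45.7]
orientation: [-0.0, 0.784, 0.621, -0.0]
wrist_force: [0.8, -0.3, -2.1]
finger_gap: 42.9
```

>>> {"op": "arm_command", "data": {
  "series": [0,0,0.8,0,0,0,0,0,0,0,0,0,0,0,0,0,0,0]
}}

```text
clock: 18.2
position: [633.1, -208.6, 45.1]
orientation: [0.0, 0.784, 0.621, 0.0]
wrist_force: [0.3, -0.2, 0.9]
finger_gap: 43.3
```

>>> {"op": "arm_command", "data": {
  "series": [0,0,0.4,0,0,0,0,0,0,0,0,0]
}}

```text
clock: 18.4
position: [633.1, -208.6, 45.0]
orientation: [0.0, 0.784, 0.621, 0.0]
wrist_force: [-1.6, 0.6, 4.7]
finger_gap: 43.2
```

>>> {"op": "arm_command", "data": {
  "series": [0,0,0,0,0,0,0,0,0,0,0,0,0,0,0,0,0,0,0,0,0,0,0,0],
  "claw": 75
}}

```text
clock: 18.8
position: [633.0, -208.6, 44.3]
orientation: [-0.0, 0.784, 0.621, -0.0]
wrist_force: [-0.0, 0.1, -0.0]
finger_gap: 75.0
```

>>> {"op": "arm_command", "data": {
  "series": [0,0,-15,0,0,0,0,0,-35,0,0,0,0,0,-40,0,0,0,-11,-13,-25,0,0,0,-28,-32,0,0,0,0,-28,-32,0,0,0,0,-28,-32,0,0,0,0,-19,-22,0,0,0,0]
}}

```text
clock: 19.6
position: [477.3, -290.4, 159.6]
orientation: [0.0, 0.784, 0.621, -0.0]
wrist_force: [-0.7, -0.3, 0.3]
finger_gap: 75.0
```

>>> {"op": "arm_command", "data": {
  "series": [-10,-12,0,0,0,0,-5.4,-6,0,0,0,0,0,0,0,0,0,0,0,0,0,0,0,0,0,0,0,0,0,0]
}}

```text
clock: 20.1
position: [459.3, -300.1, 159.3]
orientation: [-0.0, 0.783, 0.622, 0.0]
wrist_force: [-0.5, 0.5, 0.1]
finger_gap: 75.4
```

```bash
python3 - <<'E'
from h import *
to(458.5,-300.5,38); snap('wrist','w7'); print(pix('w7',[[457.5,-302.9,75]]))
im=cv2.imread('pics/w7.png'); m=(cv2.cvtColor(im,cv2.COLOR_BGR2HSV)[...,2]<55).astype(np.uint8); m[262:]=0
n,l,st,c=cv2.connectedComponentsWithStats(m)
for i in range(1,n):
    if st[i,4]>800: print(st[i],c[i])
E
```

```text
('t', 20.1) ('pos', array([ 459.3, -300.1,  159.3])) ('jaw', np.float64(-13.11)) ('tilt', array([0.0001, 0.0002])) delta(after turn) [ -0.6  -0.7 121.3] n 2.4
[[273.8527     232.86539769]]
[ 468    0   82   82 4934] [508.36704499  42.06526145]
[ 429   27   50   60 1334] [448.23013493  63.96401799]
[ 247  203   58   59 2670] [275.68389513 232.46629213]
```

View pics/w7.png

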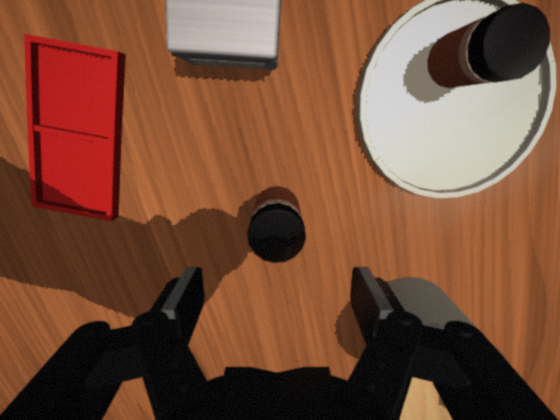

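Jar A stands upright in the round tray. Jar B's lid is at (276,232), close to the prediction. I'll grasp it.

>>> {"op": "arm_command", "data": {
  "series": [-1.8,0,40,0,0,0,0,0,40,0,0,0,0,0,24,0,0,0,0,0,12,0,0,0,0,0,4,0,0,0,0,0,0,0,0,0,0,0,0,0,0,0]
}}

```text
clock: 20.85
position: [458.7, -302.8, 40.7]
orientation: [0.001, 0.784, 0.621, 0.0]
wrist_force: [0.4, -0.7, 1.3]
finger_gap: 74.9
```

>>> {"op": "arm_command", "data": {
  "series": [0,0,0,0,0,0,0,0,0,0,0,0,0,0,0,0,0,0,0,0,0,0,0,0,0,0,0,0,0,0],
  "claw": 30
}}

```text
clock: 21.35
position: [458.2, -302.6, 40.5]
orientation: [0.001, 0.784, 0.621, 0.0]
wrist_force: [-0.7, 0.9, 6.8]
finger_gap: 43.3
```

```bash
python3 - <<'E'
from h import *
to(633,-280,145)
E
```

```text
('t', 21.35) ('pos', array([ 458.2, -302.6,   40.5])) ('jaw', np.float64(-13.18)) ('tilt', array([ 0.001 , -0.0011])) delta(after turn) [  61.8  165.1 -104.3] n 4.1
```

>>> {"op": "arm_command", "data": {
  "series": [0,0,-25,0,0,0,0,0,-35,0,0,0,0,0,-35,0,0,0,7,18,-9,0,0,0,14,37,0,0,0,0,14,37,0,0,0,0,11,30,0,0,0,0,9,22,0,0,0,0]
}}

```text
clock: 22.15
position: [612.5, -281.2, 143.4]
orientation: [0.0, 0.783, 0.622, 0.0]
wrist_force: [-0.5, -0.1, -0.7]
finger_gap: 43.0
```

>>> {"op": "arm_command", "data": {
  "series": [5,14,0,0,0,0,2,7,0,0,0,0,0,0,0,0,0,0,0,0,0,0,0,0,0,0,0,0,0,0]
}}

```text
clock: 22.65
position: [632.0, -279.8, 143.8]
orientation: [-0.0, 0.784, 0.621, -0.0]
wrist_force: [0.4, 0.5, -2.0]
finger_gap: 43.2
```

```bash
python3 - <<'E'
from h import *
to(633,-280,50)
E
```

```text
('t', 22.65) ('pos', array([ 632. , -279.8,  143.8])) ('jaw', np.float64(-13.21)) ('tilt', array([-0.0001, -0.0001])) delta(after turn) [ 0.1  1.  93.8] n 1.9
```

>>> {"op": "arm_command", "data": {
  "series": [0,0,30,0,0,0,0,0,30,0,0,0,0,0,18,0,0,0,0,0,10,0,0,0,0,0,6,0,0,0,0,0,0,0,0,0,0,0,1.5,0,0,0,0,0,0,0,0,0]
}}

```text
clock: 23.45
position: [633.2, -279.8, 48.9]
orientation: [0.001, 0.784, 0.621, 0.0]
wrist_force: [-0.8, -0.5, -1.7]
finger_gap: 43.3
```

>>> {"op": "arm_command", "data": {
  "series": [0,0,1.2,0,0,0,0,0,0,0,0,0,0,0,0,0,0,0]
}}

```text
clock: 23.75
position: [632.9, -279.6, 47.0]
orientation: [0.0, 0.784, 0.621, 0.0]
wrist_force: [0.2, 1.3, -2.3]
finger_gap: 42.9
```

>>> {"op": "arm_command", "data": {
  "series": [0,0,0.8,0,0,0,0,0,0,0,0,0,0,0,0,0,0,0]
}}

```text
clock: 24.05
position: [632.8, -279.6, 45.9]
orientation: [-0.0, 0.784, 0.621, -0.0]
wrist_force: [0.8, 0.8, -1.5]
finger_gap: 43.0
```

>>> {"op": "arm_command", "data": {
  "series": [0,0,0.6,0,0,0,0,0,0,0,0,0,0,0,0,0,0,0]
}}

```text
clock: 24.35
position: [632.8, -279.6, 45.6]
orientation: [0.0, 0.784, 0.621, 0.0]
wrist_force: [-0.3, 0.3, 1.6]
finger_gap: 43.0
```

>>> {"op": "arm_command", "data": {
  "series": [0,0,0.5,0,0,0,0,0,0,0,0,0,0,0,0,0,0,0]
}}

```text
clock: 24.65
position: [632.8, -279.6, 45.6]
orientation: [0.0, 0.784, 0.621, 0.0]
wrist_force: [-3.3, 1.3, 6.0]
finger_gap: 43.4
```

>>> {"op": "arm_command", "data": {
  "series": [0,0,0,0,0,0,0,0,0,0,0,0,0,0,0,0,0,0,0,0,0,0,0,0],
  "claw": 75
}}

```text
clock: 25.05
position: [632.8, -279.6, 44.7]
orientation: [-0.0, 0.784, 0.621, -0.0]
wrist_force: [-0.3, -0.2, -0.0]
finger_gap: 75.0
```

>>> {"op": "arm_command", "data": {
  "series": [0,0,-15,0,0,0,0,0,-35,0,0,0,0,0,-40,0,0,0,8.2,-18.5,-25,0,0,0,17,-39,0,0,0,0,17,-39,0,0,0,0,17,-39,0,0,0,0,14,-33,0,0,0,0]
}}

```text
clock: 25.85
position: [483.6, -168.6, 159.9]
orientation: [-0.0, 0.784, 0.621, 0.0]
wrist_force: [-0.5, 0.6, 0.6]
finger_gap: 74.9
```

>>> {"op": "arm_command", "data": {
  "series": [9,-20,0,0,0,0,5,-12,0,0,0,0,0,0,0,0,0,-0.148,0,0,0,0,0,-0.148,0,0,0,0,0,-0.148,0,0,0,0,0,-0.148,0,0,0,0,0,-0.148,0,0,0,0,0,-0.148],
  "claw": 85
}}

```text
clock: 26.65
position: [458.0, -149.4, 159.9]
orientation: [0.0, 0.438, 0.899, -0.0]
wrist_force: [-0.4, -0.2, -0.4]
finger_gap: 85.1
```

>>> {"op": "arm_command", "data": {
  "series": [0,0,0,0,0,-0.148,0,0,0,0,0,-0.148,0,0,0,0,0,-0.148,0,0,0,0,0,-0.148,0,0,0,0,0,-0.03,0,0,0,0,0,0,0,0,0,0,0,0]
}}

```text
clock: 27.35
position: [457.6, -149.2, 159.8]
orientation: [0.0, 0.147, 0.989, -0.0]
wrist_force: [-0.4, 0.6, -0.1]
finger_gap: 84.8
```

```bash
python3 - <<'E'
from h import *
to(457.5,-149,40,73.5); snap('wrist','w8'); print(manip.sense()['joints'].round(2))
a=np.radians(-16.5);c,s=np.cos(a),np.sin(a)
P=[[457.5+c*u-s*v,-149+s*u+c*v,60] for u,v in[(37.5,25),(37.5,-25),(-37.5,-25),(-37.5,25)]]
im=cv2.imread('pics/w8.png'); q=pix('w8',P); print(q)
cv2.polylines(im,[q.round().astype(int)],True,(255,0,255),1); cv2.imwrite('pics/w8o.png',im)
E
```

```text
('t', 27.35) ('pos', array([ 457.6, -149.2,  159.8])) ('jaw', np.float64(73.15)) ('tilt', array([ 0.0001, -0.0001])) ('turn_z', np.float64(-0.006)) delta(after turn) [2.000e-01 1.000e-01 1.198e+02] n 2.4
[-0.49  0.19 -0.31  1.07  0.   -0.2 ]
[[307.30079148 262.88266152]
 [246.77715179 263.19937915]
 [243.04528256 173.28235533]
 [309.98880257 172.91092833]]
```

View pics/w8o.png

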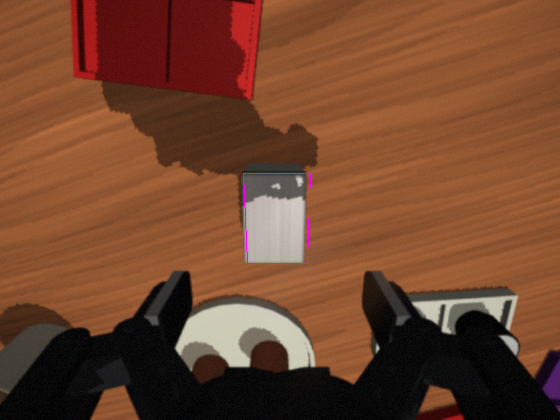

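The overlay fits the tin well. I'll descend and grip it across its width.

>>> {"op": "arm_command", "data": {
  "series": [0,0,40,0,0,0,0,0,40,0,0,0,0,0,23,0,0,0,0,0,12,0,0,0,0,0,4,0,0,0,0,0,0,0,0,0,0,0,0,0,0,0]
}}

```text
clock: 28.1
position: [457.9, -149.2, 41.6]
orientation: [0.001, 0.145, 0.989, -0.0]
wrist_force: [0.2, 0.3, 1.5]
finger_gap: 84.7
```

>>> {"op": "arm_command", "data": {
  "series": [0,0,0,0,0,0,0,0,0,0,0,0,0,0,0,0,0,0,0,0,0,0,0,0,0,0,0,0,0,0],
  "claw": 35
}}

```text
clock: 28.6
position: [457.8, -149.3, 41.7]
orientation: [0.001, 0.145, 0.989, -0.0]
wrist_force: [-1.7, -0.6, 7.4]
finger_gap: 49.5
```

```bash
python3 - <<'E'
from h import *
to(626.5,247.5,125); to(626.5,247.5,125,110.4); print(manip.sense()['finger_gap'])
E
```

```text
('t', 28.6) ('pos', array([ 457.8, -149.3,   41.7])) ('jaw', np.float64(73.33)) ('tilt', array([ 0.0013, -0.0011])) delta(after turn) [-47.9 428.5 -83.5] n 8.8
('t', 28.6) ('pos', array([ 457.8, -149.3,   41.7])) ('jaw', np.float64(73.33)) ('tilt', array([ 0.0013, -0.0011])) ('turn_z', np.float64(-0.647)) delta(after turn) [-296.5  313.1  -83. ] n 8.8
49.53118546813262
```

>>> {"op": "arm_command", "data": {
  "series": [0,0,-25,0,0,0,0,0,-35,0,0,0,-1,14,-23,0,0,0,-4,34,0,0,0,0,-5,44,0,0,0,0,-5,44,0,0,0,0,-5,44,0,0,0,0,-5,44,0,0,0,0]
}}

```text
clock: 29.4
position: [545.9, 60.2, 123.9]
orientation: [-0.0, 0.145, 0.989, -0.0]
wrist_force: [1.1, -1.7, -1.1]
finger_gap: 49.3
```

>>> {"op": "arm_command", "data": {
  "series": [-5,44,0,0,0,0,-5,44,0,0,0,0,-5,44,0,0,0,0,-4,34,0,0,0,0,-2.5,24,0,0,0,0,-1.5,14.5,0,0,0,0,0,0,0,0,0,0,0,0,0,0,0,-0.1]
}}

```text
clock: 30.2
position: [625.9, 247.2, 123.5]
orientation: [-0.0, 0.095, 0.995, -0.0]
wrist_force: [0.9, 0.0, -2.9]
finger_gap: 49.1
```

>>> {"op": "arm_command", "data": {
  "series": [0,0,0,0,0,-0.14,0,0,0,0,0,-0.14,0,0,0,0,0,-0.14,0,0,0,0,0,-0.087,0,0,0,0,0,-0.04,0,0,0,0,0,0,0,0,0,0,0,0]
}}

```text
clock: 30.9
position: [626.1, 246.8, 124.0]
orientation: [-0.0, -0.176, 0.984, -0.0]
wrist_force: [-0.8, 0.7, -2.6]
finger_gap: 49.0
```

```bash
python3 - <<'E'
from h import *
to(626.5,247.5,52,110.4); snap('wrist','w9'); print(manip.sense()['finger_gap'],manip.sense()['joints'].round(2))
a=np.radians(20.4);c,s=np.cos(a),np.sin(a)
im=cv2.imread('pics/w9.png')
for U,V in((54,41.5),(48,35.5)):
    P=[[626.5+c*u-s*v,247.5+s*u+c*v,20] for u,v in[(U,V),(U,-V),(-U,-V),(-U,V)]]
    cv2.polylines(im,[pix('w9',P).round().astype(int)],True,(255,0,255),1)
cv2.imwrite('pics/w9o.png',im)
E
```

```text
('t', 30.9) ('pos', array([626.1, 246.8, 124. ])) ('jaw', np.float64(110.27)) ('tilt', array([-0.0002, -0.0002])) ('turn_z', np.float64(-0.002)) delta(after turn) [-0.6  0.5 72. ] n 1.4
49.523824307414735 [ 0.25  0.52  0.11  1.16 -0.   -0.1 ]
```

View pics/w9o.png

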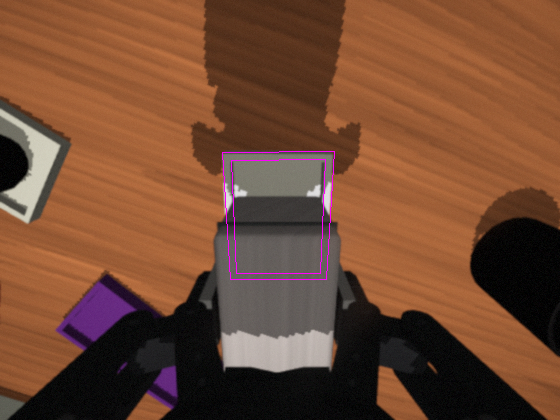

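The tray outline drawn from my estimate matches the picture, so the tin is centred over the bay. I'll lower it.

>>> {"op": "arm_command", "data": {
  "series": [0,0.5,25,0,0,0,0,0,25,0,0,0,0,0,14,0,0,0,0,0,7,0,0,0,0,0,2,0,0,0,0,0,0,0,0,0,0,0,0,0,0,0]
}}

```text
clock: 31.65
position: [626.7, 248.4, 51.9]
orientation: [0.001, -0.177, 0.984, 0.0]
wrist_force: [-0.4, 0.1, -1.5]
finger_gap: 49.1
```

>>> {"op": "arm_command", "data": {
  "series": [0,0,2,0,0,0,0,0,0,0,0,0,0,0,0,0,0,0]
}}

```text
clock: 31.95
position: [626.2, 248.2, 49.1]
orientation: [0.0, -0.177, 0.984, 0.0]
wrist_force: [-0.4, -0.8, -3.0]
finger_gap: 49.4
```

>>> {"op": "arm_command", "data": {
  "series": [0,0,1,0,0,0,0,0,0,0,0,0,0,0,0,0,0,0]
}}

```text
clock: 32.25
position: [626.1, 248.3, 47.9]
orientation: [-0.0, -0.177, 0.984, 0.0]
wrist_force: [-0.1, -0.6, -2.6]
finger_gap: 49.1
```

>>> {"op": "arm_command", "data": {
  "series": [0,0,1,0,0,0,0,0,0,0,0,0,0,0,0,0,0,0]
}}

```text
clock: 32.55
position: [626.1, 248.2, 47.8]
orientation: [0.0, -0.177, 0.984, -0.0]
wrist_force: [-3.9, -0.4, 5.5]
finger_gap: 49.6
```

>>> {"op": "arm_command", "data": {
  "series": [0,0,0.6,0,0,0,0,0,0,0,0,0,0,0,0,0,0,0]
}}

```text
clock: 32.85
position: [626.1, 248.2, 47.7]
orientation: [0.001, -0.177, 0.984, -0.0]
wrist_force: [-4.5, -1.8, 10.3]
finger_gap: 49.1
```

>>> {"op": "arm_command", "data": {
  "series": [0,0,-0.6,0,0,0,0,0,0,0,0,0]
}}

```text
clock: 33.05
position: [626.1, 248.2, 47.7]
orientation: [0.0, -0.177, 0.984, -0.0]
wrist_force: [-3.7, -1.3, 6.8]
finger_gap: 49.1
```

>>> {"op": "arm_command", "data": {
  "series": [0,0,0,0,0,0,0,0,0,0,0,0,0,0,0,0,0,0,0,0,0,0,0,0],
  "claw": 75
}}

```text
clock: 33.45
position: [626.1, 248.2, 46.7]
orientation: [-0.0, -0.177, 0.984, 0.0]
wrist_force: [-0.6, -0.5, -0.0]
finger_gap: 74.9
```

>>> {"op": "arm_command", "data": {
  "series": [0,0,-15,0,0,0,0,0,-35,0,0,0,0,0,-40,0,0,0,0,0,-30,0,0,0,-25,-25,0,0,0,0,-25,-25,0,0,0,0,-30,-20,0,0,0,0,0,0,0,0,0,0]
}}

```text
clock: 34.25
position: [728.7, 208.5, 164.8]
orientation: [-0.0, -0.176, 0.984, -0.0]
wrist_force: [-2.1, -0.0, -0.2]
finger_gap: 74.9
```

```bash
python3 - <<'E'
from h import *
to(600,100,200)
for n in('top','side','wrist'): snap(n,n+'9')
a=cv2.imread('pics/top9.png')[145:275,165:425]; b=cv2.imread('pics/side9.png')[145:325,225:385]
a=cv2.resize(a,None,fx=1.8,fy=1.8,interpolation=3); b=cv2.resize(b,None,fx=3.3,fy=3.3,interpolation=3)[:600]
w=cv2.resize(cv2.imread('pics/wrist9.png'),(270,202)) if 0 else cv2.imread('pics/wrist9.png')
w=w[:,40:310]
o=np.zeros((600,800,3),np.uint8); o[:b.shape[0],:b.shape[1]]=b; 
a=cv2.resize(a,(270,135)); o[:135,530:800]=a; o[140:560,530:800]=w
cv2.imwrite('pics/f1.png',o)
E
```

```text
('t', 34.25) ('pos', array([728.7, 208.5, 164.8])) ('jaw', np.float64(110.26)) ('tilt', array([-0.0003, -0.0005])) delta(after turn) [158.3 -57.2 -35.1] n 3.4
```

View pics/f1.png

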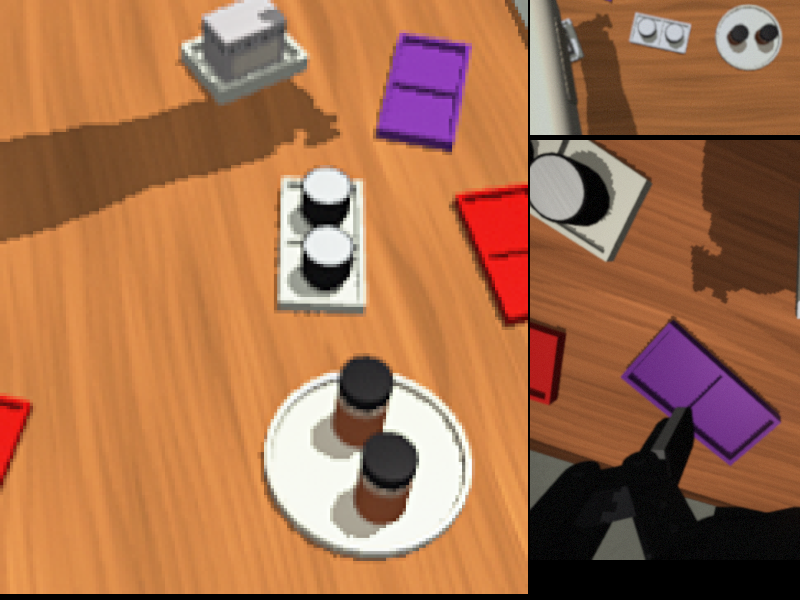

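Both pods and both jars stand upright in their trays. The tin is in its tray, but the arm partly hides it, so I'll back the arm off for a clear look.

>>> {"op": "arm_command", "data": {
  "series": [20,-4,-13,0,0,0,42,-4,-13,0,0,0,42,-4,-13,0,0,0,42,-4,-13,0,0,0,42,-4,-13,0,0,0,42,-4,-13,0,0,0,22,0,0,0,0,0,0,0,0,0,0,0]
}}

```text
clock: 35.2
position: [494.4, 100.1, 246.7]
orientation: [0.001, -0.177, 0.984, -0.0]
wrist_force: [-0.1, 0.7, 0.6]
finger_gap: 75.1
```

>>> {"op": "arm_command", "data": {
  "series": [20,-40,-10,0,0,0,20,-40,-10,0,0,0,20,-40,-10,0,0,0,10,-40,-10,0,0,0,0,-20,-10,0,0,0,0,0,0,0,0,0,0,0,0,0,0,0]
}}

```text
clock: 35.9
position: [494.9, -92.6, 294.6]
orientation: [-0.0, -0.177, 0.984, 0.0]
wrist_force: [0.4, 0.4, 0.1]
finger_gap: 74.9
```

```bash
python3 - <<'E'
from h import *
to(600,100,200)
snap('top','top10'); snap('side','side10')
a=np.radians(20.4);c,s=np.cos(a),np.sin(a)
t=cv2.resize(cv2.imread('pics/top10.png')[150:225,165:240],None,fx=5,fy=5,interpolation=3)
b=cv2.resize(cv2.imread('pics/side10.png')[140:190,270:330],None,fx=6.5,fy=6.5,interpolation=3)
o=np.zeros((600,800,3),np.uint8); o[:375,:375]=t; o[:b.shape[0],385:385+b.shape[1]]=b
a2=cv2.resize(cv2.imread('pics/top10.png')[140:225,255:425],None,fx=2.5,fy=2.5,interpolation=3); o[380:592,:425]=a2
cv2.imwrite('pics/f2.png',o)
E
```

```text
('t', 35.9) ('pos', array([494.9, -92.6, 294.6])) ('jaw', np.float64(110.39)) ('tilt', array([-0.0002,  0.0004])) delta(after turn) [-165.6  143.9   94.6] n 4.8
```

View pics/f2.png

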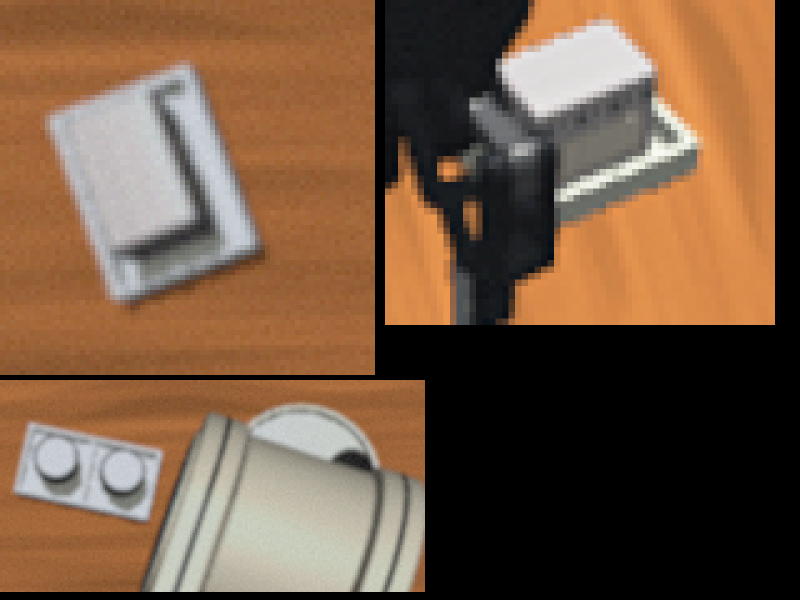

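```bash
python3 - <<'E'
from h import *
np.set_printoptions(precision=1,suppress=True)
a=np.radians(20.4);c,s=np.cos(a),np.sin(a)
for nm,f,o in(('top10',5,(165,150)),('side10',6.5,(270,140))):
    for z in(65,5):
        P=[[626.1+c*u-s*v,248.2+s*u+c*v,z] for u,v in[(37.5,25),(37.5,-25),(-37.5,-25),(-37.5,25)]]
        print(nm,z,((pix(nm,P)-o+.5)*f-.5+([385,0] if 's' == nm[0] else [0,0])).tolist())
E
```

```text
top10 65 [[62.27553547068166, 123.06864309146673], [150.6260293136138, 88.4559948498993], [200.23160564072253, 219.1742441295946], [111.35548398202513, 254.12231935759462]]
top10 5 [[92.66618507917553, 142.2983052122508], [176.27360526711965, 109.50831728030306], [223.35676492786033, 233.34869261539052], [139.27248271410417, 266.4377318800366]]
side10 65 [[604.7718256287726, 14.311317249319842], [655.7469944584092, 67.8019805838166], [533.8228471025335, 116.62781814092561], [484.38134873639893, 61.11991281891872]]
side10 5 [[600.597636224657, 98.69210568289574], [649.7786599178069, 152.09266969276416], [531.899810570259, 200.86422194316003], [484.1508032062192, 145.517387492668]]
```

The tin's corners agree with a flat pose to about 1 px, though the gripper hides part of it in the side view. I'll swing the arm back to its start side and do one last unobstructed check.

>>> {"op": "arm_command", "data": {
  "series": [3,23,0,0,0,0,6,46,0,0,0,0,6,46,0,0,0,0,6,46,0,0,0,0,6,46,0,0,0,0,6,46,0,0,0,0,6,46,0,0,0,0,6,46,0,0,0,0]
}}

```text
clock: 36.8
position: [330.1, 216.7, 294.8]
orientation: [0.0, -0.178, 0.984, 0.0]
wrist_force: [1.1, -0.1, -0.3]
finger_gap: 75.3
```

>>> {"op": "arm_command", "data": {
  "series": [6,46,0,0,0,0,6,46,0,0,0,0,6,46,0,0,0,0,6,46,0,0,0,0,6,46,0,0,0,0,6,46,0,0,0,0,4,30,0,0,0,0,0,0,0,0,0,0]
}}

```text
clock: 37.6
position: [184.9, 490.2, 293.8]
orientation: [-0.001, -0.18, 0.984, -0.0]
wrist_force: [-0.4, 0.3, -0.3]
finger_gap: 75.0
```

```bash
python3 - <<'E'
from h import *
to(173,522,295)
snap('top','top11'); snap('side','side11')
a=np.radians(20.4);c,s=np.cos(a),np.sin(a)
o=np.zeros((600,800,3),np.uint8)
t=cv2.resize(cv2.imread('pics/top11.png')[145:225,165:425],None,fx=3,fy=3,interpolation=3); o[:240,:780]=t
b=cv2.resize(cv2.imread('pics/side11.png')[140:195,265:340],None,fx=6,fy=6,interpolation=3); o[245:575,:450]=b
for z in(65,5):
    P=[[626.1+c*u-s*v,248.2+s*u+c*v,z] for u,v in[(37.5,25),(37.5,-25),(-37.5,-25),(-37.5,25)]]
    for q in (pix('side11',P)-[265,140]+.5)*6-.5+[0,245]: cv2.circle(o,tuple(q.round().astype(int)),3,(255,0,255),-1)
b=cv2.resize(cv2.imread('pics/side11.png')[190:320,300:375],None,fx=2.7,fy=2.7,interpolation=3); o[245:245+b.shape[0],460:460+b.shape[1]]=b
cv2.imwrite('pics/f3.png',o)
E
```

```text
('t', 37.6) ('pos', array([184.9, 490.2, 293.8])) ('jaw', np.float64(110.73)) ('tilt', array([-0.0012, -0.0007])) delta(after turn) [-0.2 34.  -1.2] n 0.7
```

View pics/f3.png

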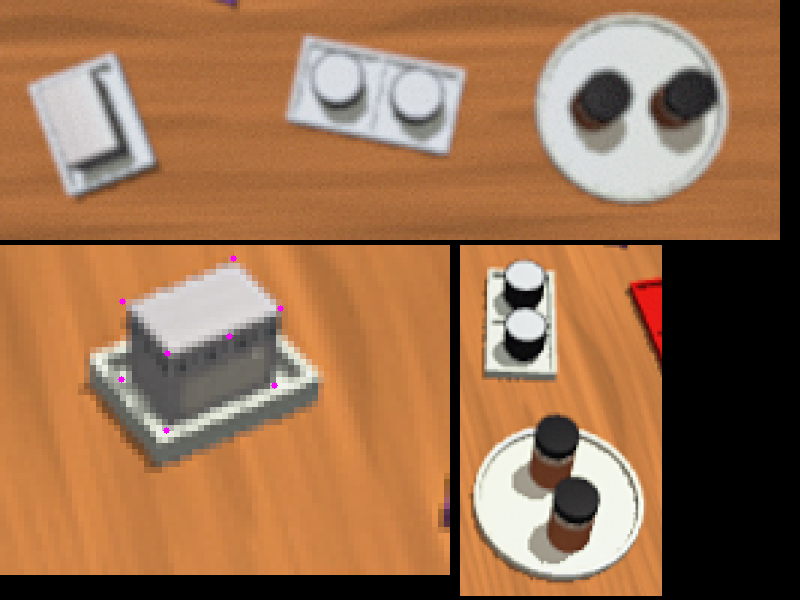

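The tin stands upright, well inside its bay, with vertical edges. The pods and jars are in place too. I'll hand in.

```bash
python3 -c "
from cell import manip
print(manip.sense()['clock'],manip.sense()['wrist_force'].round(1)); print(manip.sign_off())"
```

```text
37.7 [-0.4  0.2  0.3]
the job is handed in; nothing more can be done
None
```

All five things are put away, and I handed the job in at 37.7 s of the 112 s allowed. I placed the pods first (one per bay), then both jars side by side on the round tray, and the tea tin last. Each was lowered until the wrist force showed contact, at most about 10 N, before I let go.

My last top and side pictures show everything upright inside its tray, with the arm clear and empty. I never moved the gripper to the mug, the canister or the look-alike trays, but I did not measure them again at the end.

Two checks did not quite agree:
- **Tin height:** it touched down about 1 mm higher than expected from its grip. It probably slipped slightly in the jaws. The final pictures show it level and clear of the walls, with its corners within 1–2 px of a flat pose.
- **Camera positions:** the top and wrist cameras differed by up to 4 mm on the pods and jars, within what the grips and bays allowed.

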